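# Cap the two swivel stems by trial fit

## Robot

A 7-joint arm with a two-finger parallel gripper is mounted at the origin on the work surface. World frame = base frame: x ahead of the robot, y to its left, z up, the work surface at z = 0. Lengths are in m, angles in rad, forces in N, time in s.
With the tool pointing down it reaches from about 0.375 to 0.925 m from the base axis. Payload 3.1 kg.
Tool frame: the origin (TCP) lies midway between the tips of the shut fingers; the grasp point (between the pads) lies 19 mm behind it; z points along the fingers, y is the line along which they close (so a half turn about z gives the same grasp; the last joint's range is limited). The gripper opens to 85 mm and grips with 20 to 120 N. Pads are 22 mm wide; open, the fingers measure 114 mm over their backs; the gripper's body (76 mm by 85 mm) begins 54 mm behind the grasp point. The pads swing forward as they close: fully open they stand 13 mm farther back than shut.
Start: joints at [-1.42, 0.383, 0.044, 1.598, -0.018, 1.161, -0.05], TCP at [0.16, 0.63, 0.231] pointing down, gripper open.
Joint ranges: [-2.61, 2.61], [-0.41, 2.15], [-1.48, 1.57], [0, 2.5], [-1.57, 4.71], [0.05, 1.97], [-2.85, 2.85]. Speed limits (rad/s): [2.79, 2.79, 3.14, 3.14, 3.14, 3.14, 3.14].

## Interface

Orientations are given as a rotation vector (axis times angle).
In Python, from station import r gives the robot as it stands.
- The arm moves only by the tool apply_moves, never from a script. Its argument "rows" is a list of rows, each an object with "dp": the shift along the tool's x, y, z in m, a list of three; "twist": the turn, a rotation vector about the tool's x, y, z in degrees, a list of three; "jaw": the closure, from 0 (fully open) to 1 (shut). In form: [{"dp": [x, y, z], "twist": [rx, ry, rz], "jaw": jaw}, ...]. A call has 1 to 20 rows; each row is the pose to reach, as a shift and turn from the pose commanded when the call began, along the tool's axes at that moment; what a row does not reach only later rows make up. A row lasts 1/10 s, in which the tool goes at most 50 mm and 8.59 degrees, less where a joint would pass 70% of its speed; a pose out of reach is approached as far as the arm can. A call with a gripper value outside its range is refused whole. The fingers move at their own pace and stop on an object; "newtons" is the grip in N (left out, the last holds). Time passes only in rows, so rows that repeat a pose let the fingers close. It gives the time, the measured TCP pose, the force, the opening and the grip force at its end, in the units of the state.
- r.observe(): the state, without advancing time (a new reading comes with each control period).
- r.camera(name): name is "scene" or "top" or "wrist"; returns a dict with "color" (384x512x3 uint8, red, green, blue), "intrinsics" (3x3 intrinsics, pixels), "k1" (the pictures are not rectified: a ray, as slopes to the right and down, at radius r is drawn at 1 + k1 r^2 times it, then the intrinsics apply), "origin" and "orientation" of the camera in the world; the wrist camera has in their place "tool_from_camera" (4x4, takes a point from camera to tool coordinates, whose origin is the TCP and whose axes are the flange's). Camera axes: x right, y down, z forward; pixel columns grow to the right and rows downward; lengths in m; the calibration is good to about 2 mm. A picture is of the moment at which its call begins: read the wrist's pose just before it. There is no depth.
- r.finish_job(): hands the job in; it is judged then, once.
Trained networks look in the newest picture that a camera, given by its name, has taken for a name from the list of things; names that differ only in an ending like _2 or _b are one class to them, and where a whole thing is asked for, a point or a joint stands for the part that bears it (a point fixed in the world has none). Each returns a list of dicts, best first, with "p" (0 to 1); they miss things now and then, are a little off and sometimes report something else, mostly with a low value. They report only what shows in the picture. A call takes as long as a camera call.
- r.silhouettes(camera, thing): "mask" (384x512 bool, what is visible of it) and "box" ([left, top, right, bottom] as shares, 0 to 1, of the picture: columns of its width, rows of its height, round what is visible of it).
- r.mark_of(camera, thing): "xy" ([column, row] as shares, 0 to 1, of the picture: columns of its width, rows of its height: a listed point, or the origin of a listed thing).
The state is a dict: "clock": time; "joint_pos": joint angles; "joint_vel": joint speeds; "joint_torque": joint torques, N m; "tcp_pos": TCP position; "tcp_rot": TCP orientation; "force": force on the tool from outside, world axes, zero at the start; "wrist_torque": the same for the moment, N m; "opening": finger opening in m; "finger_force": force on a finger pad.
Only numpy, scipy, OpenCV 4.12 (cv2) and the standard library are available. Lean on these libraries where they do the work, as an engineer would, in place of code of your own. Each camera call takes 0.05 s, during which the arm holds its last target. There are 200 camera calls.

## Task

Put the two protective caps on the two sloping swivel stems in the inspection stand, each on the stem it fits, pushed fully home on the shoulder, and let go of them. The stems differ by only a few millimetres, so try the narrow cap (round knob) first: it goes down on the thin stem only, and the wide cap (square knob) belongs on the other. Do not tip a cap over, and leave the other things on the bench where they are.

Things in the scene. Friction and masses are not known exactly. Their poses are not given: they have to be found in the camera images.
- cap_narrow_mid (a point): narrow aluminium cap, told by its round knob, standing mouth down: a round cup, outside 58.5 mm, bore 48.5 mm, 64 mm deep inside, 70 mm tall outside, flat roof, and on it the knob, 30 mm in diameter, 36 mm tall. 106 mm tall in all, about 0.25 kg. Point on its axis half-way up, 53 mm above the rim, 17 mm below the roof; z runs from mouth to knob.
- cap_wide_mid (a point): wide aluminium cap, told by its square knob, standing mouth down: a round cup, outside 62.5 mm, bore 52.5 mm, 64 mm deep inside, 70 mm tall outside, flat roof, and on it the knob, 30 by 30 mm, flats facing x and y, 36 mm tall. 106 mm tall in all, about 0.25 kg. Point on its axis half-way up, 53 mm above the rim, 17 mm below the roof; z runs from mouth to knob.
- left_home (a point): point on the axis of the left stem (the robot's left, stand's +y side). z = stem axis, up out of the seat, leaning 30 degrees from vertical towards the robot. Point 53 mm along z above the flat shoulder (74 mm diameter) on which a cap's rim rests when home: a home cap's middle lies here. Steel stem 58 mm long above the shoulder, 46 or 50 mm diameter: which side is thin varies; last 12 mm taper 6 mm in radius.
- right_home (a point): point on the axis of the right stem (the robot's right, stand's -y side). z = stem axis, up out of the seat, leaning 30 degrees from vertical towards the robot. Point 53 mm along z above the flat shoulder (74 mm diameter) on which a cap's rim rests when home: a home cap's middle lies here. Steel stem 58 mm long above the shoulder, 46 or 50 mm diameter: which side is thin varies; last 12 mm taper 6 mm in radius.
- stand: grey painted steel inspection stand, fixed; base 160 mm (x) by 230 mm (y), sloping plate on top up to 112 mm high; the two stems stand on it 130 mm apart along its y. Origin at the centre of its underside; x points away from the robot at yaw 0, so the stems lean to its -x.
- can_a: plain steel spray can, upright, 58 mm diameter, 175 mm tall, close to the robot's side of the narrow cap; origin at the centre of its underside. Leave it alone.
- can_b: the same kind of can, close to the robot's side of the wide cap; origin at the centre of its underside. Leave it alone.
- bearing: greasy steel swivel bearing, ring 80 mm diameter, 38 mm tall, flat on the table in front of the stand; origin at the centre of its underside. Leave it alone.
- spacer: pale grey ceramic spacer ring, 68 mm diameter, 45 mm tall, in front of the stand; origin at the centre of its underside. Leave it alone.
- hook: dark steel crane hook lying flat, about 230 mm by 130 mm, 34 mm tall, shank to its -x; origin under its middle. Leave it alone.
- clip: glossy blue latch clip lying flat, 100 mm by 40 mm, 26 mm tall; origin under its middle. Leave it alone.

How it is judged:
At the end, for the whole second after the job is handed in: One cap is fully home on each stem: each cap's middle is within 6 mm of its home point and its axis within about 4.5 degrees of the stem's (only narrow on thin with wide on thick can do this), and both are released (((distance between cap_narrow_mid and left_home below 0.006 m and angle between the z axis of cap_narrow_mid and the z axis of left_home, either way round below 0.08 rad and distance between cap_wide_mid and right_home below 0.006 m and angle between the z axis of cap_wide_mid and the z axis of right_home, either way round below 0.08 rad) or (distance between cap_narrow_mid and right_home below 0.006 m and angle between the z axis of cap_narrow_mid and the z axis of right_home, either way round below 0.08 rad and distance between cap_wide_mid and left_home below 0.006 m and angle between the z axis of cap_wide_mid and the z axis of left_home, either way round below 0.08 rad))); the robot touches nothing.
It fails at once if a bystander (spray can, bearing, spacer, hook or clip) is moved more than 25 mm (distance of any of can_a, can_b, bearing, spacer, hook, clip from where it was at the start of the episode above 0.025 m).
It fails at once if a cap is tipped over (angle between any of cap_narrow_mid, cap_wide_mid's own z axis and vertical above 1.1 rad).
It also fails if it takes over 70 s, if anything falls off the work surface, if the arm or the gripper's body presses on something with over 40 N, if the wrist force passes 120 N, or if a joint passes its speed limit or range.

## Working session

There is one attempt and no reset: what is moved stays moved. The work goes in short steps, Python scripts to look and compute and a tool call to move; the robot and the scene stay as the last step left them, time stands still between calls to the robot, and variables do not carry over. Pictures are saved under pics/ and viewed, at most 11 in all, crops included, and the job is handed in when it is done.

Besides the shell and the picture viewer there is one more tool, called after "Call:" by a JSON object that holds its "api" and its "payload". apply_moves: Moves the arm, as the interface text tells. Its arguments: {"type":"object","properties":{"rows":{"type":"array","items":{"type":"object","properties":{"dp":{"type":"array","items":{"type":"number"}},"twist":{"type":"array","items":{"type":"number"}},"jaw":{"type":"number"}}}},"newtons":{"type":"number"}},"required":["rows"]}

```bash
mkdir -p pics; ls
cat > h.py <<'E'
import numpy as np, cv2
from scipy.spatial.transform import Rotation as R
from station import r
def Rm(o):
    o=np.array(o,float)
    if o.shape==(3,3): return o
    return R.from_rotvec(o).as_matrix() if o.size==3 else R.from_quat(o).as_matrix()
def cam(n):
    s=r.observe(); c=r.camera(n)
    if n=='wrist':
        T=np.eye(4);T[:3,:3]=Rm(s['tcp_rot']);T[:3,3]=s['tcp_pos'];T=T@np.array(c['tool_from_camera'])
        c['o'],c['R']=T[:3,3],T[:3,:3]
    else: c['o'],c['R']=np.array(c['origin']),Rm(c['orientation'])
    return c
def dist(c): return np.array([c['k1'],0,0,0,0],float)
def ray(c,uv):
    p=cv2.undistortPoints(np.array(uv,float).reshape(1,1,2),np.array(c['intrinsics']),dist(c)).ravel()
    d=c['R']@np.array([p[0],p[1],1]); return c['o'],d/np.linalg.norm(d)
def atz(c,uv,z):
    o,d=ray(c,uv); return o+d*(z-o[2])/d[2]
def proj(c,P):
    q=(np.atleast_2d(P)-c['o'])@c['R']
    return cv2.projectPoints(q.reshape(-1,1,3),np.zeros(3),np.zeros(3),np.array(c['intrinsics']),dist(c))[0].reshape(-1,2)
def tri(rs):
    A=sum(np.eye(3)-np.outer(d,d) for o,d in rs);b=sum((np.eye(3)-np.outer(d,d))@o for o,d in rs)
    x=np.linalg.solve(A,b); return x,[np.linalg.norm((np.eye(3)-np.outer(d,d))@(x-o)) for o,d in rs]
def save(c,n): cv2.imwrite('pics/'+n+'.png',c['color'][:,:,::-1])
NAMES=['cap_narrow_mid','cap_wide_mid','left_home','right_home','stand','can_a','can_b','bearing','spacer','hook','clip']
W=np.array([512,384.])
E
python3 - <<'E'
from h import *
np.set_printoptions(precision=4,suppress=True)
print(r.observe())
C={n:cam(n) for n in('scene','top')}
for n,c in C.items(): save(c,n); print(n,c['o'],c['R'].ravel(),c['intrinsics'],c['k1'])
for t in NAMES:
    m={n:r.mark_of(n,t) for n in C}
    for n in m: print(t,n,[(np.round(np.array(x['xy'])*W,1),round(x['p'],2)) for x in m[n][:3]])
    if m['scene'] and m['top']:
        print('   tri',*tri([ray(C[n],np.array(m[n][0]['xy'])*W) for n in C]))
print(r.observe()['clock'])
E
cd pics; python3 -c "
import cv2;cv2.imwrite('both.png',cv2.resize(cv2.vconcat([cv2.imread('scene.png'),cv2.imread('top.png')]),None,fx=.78,fy=.78))"
```

```text
pics
{'clock': 0.0, 'joint_pos': array([-1.4198,  0.3839,  0.0438,  1.5996, -0.0179,  1.1612, -0.0499]), 'joint_vel': array([ 0.0011, -0.0013,  0.0006, -0.0006,  0.0014, -0.0014,  0.0012]), 'joint_torque': array([ -0.0002, -43.3468,   1.0243, -24.9509,   0.0107,   0.0112,
         0.    ]), 'tcp_pos': array([0.1598, 0.6291, 0.2298]), 'tcp_rot': array([-0.3897, -3.1171,  0.0042]), 'force': array([-0.8914,  0.2736, -0.0927]), 'wrist_torque': array([ 0.0151, -0.0024, -0.0053]), 'finger_force': 0.0, 'opening': 0.08538896915277057}
scene [1.1753 0.4228 1.041 ] [-0.5164  0.6507 -0.5566  0.8562  0.3794 -0.3508 -0.0171 -0.6577 -0.7531] [[356.623    0.     255.8697]
 [  0.     356.623  193.1576]
 [  0.       0.       1.    ]] -0.10073070752356646
top [0.2007 0.0008 1.5072] [-0.0605 -0.9729  0.2232 -0.9982  0.0593 -0.0119 -0.0017 -0.2235 -0.9747] [[413.4281   0.     260.2801]
 [  0.     413.4281 196.8683]
 [  0.       0.       1.    ]] -0.0014789549223872371
cap_narrow_mid scene [(array([351. , 231.2]), 0.85)]
cap_narrow_mid top []
cap_wide_mid scene [(array([183.5, 176.2]), 0.57)]
cap_wide_mi
[... 1186 characters left out ...]
ng top [(array([241.7, 234.6]), 0.79)]
   tri [ 0.4085  0.0593 -0.0013] [np.float64(0.00046886978490035485), np.float64(0.0004688697849004119)]
spacer scene [(array([237.8, 181.1]), 0.77)]
spacer top [(array([294.4, 234.9]), 0.5)]
   tri [ 0.3975 -0.1397  0.0173] [np.float64(0.008502586705096678), np.float64(0.008502586705096644)]
hook scene [(array([144.1, 184. ]), 0.4)]
hook top [(array([132.9, 182.6]), 0.78)]
   tri [0.6904 0.1488 0.5355] [np.float64(0.258304134877253), np.float64(0.258304134877253)]
clip scene [(array([142.9, 187. ]), 0.64)]
clip top [(array([380.9, 176.3]), 0.64)]
   tri [ 0.6002 -0.4804 -0.011 ] [np.float64(0.0008632257867304639), np.float64(0.0008632257867305919)]
1.2
```

View pics/scene.png

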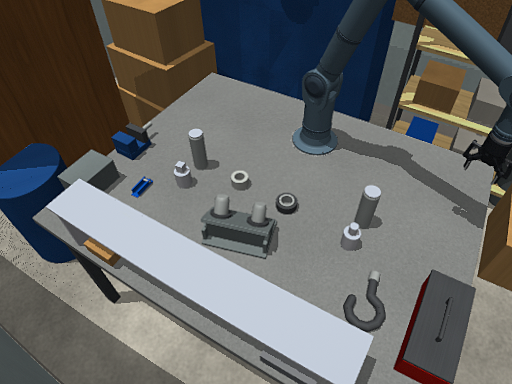

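View pics/top.png

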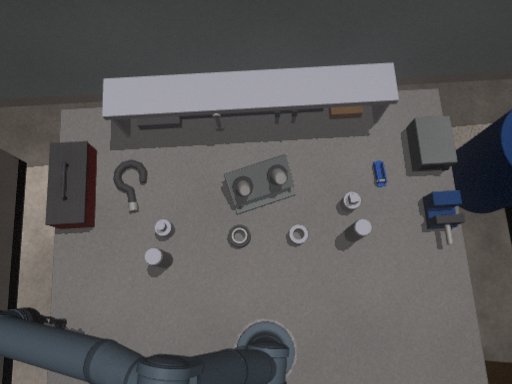

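The scene shows the narrow cap at about (351,237) with a can behind it, and the wide cap at (182,176) with another can behind it. The two stems are near (222,205) and (259,213). In the top view the narrow cap is at about (163,228) and the wide cap at (352,201), and the stand is yawed with stems at (243,186) and (279,176).

```bash
cat >> h.py <<'E'
from scipy.optimize import minimize
def circ(r_,z,n=40):
    a=np.linspace(0,2*np.pi,n,endpoint=False); return np.c_[r_*np.cos(a),r_*np.sin(a),np.full(n,z)]
def parts(t):   # convex parts in own frame, origin on table / rim
    if t=='can': return [np.r_[circ(.029,0),circ(.029,.175)]]
    Ro=.02925 if 'narrow' in t else .03125
    k=np.r_[circ(.015,.07),circ(.015,.106)] if 'narrow' in t else np.array([[a*.015,b*.015,z] for a in(-1,1) for b in(-1,1) for z in(.07,.106)])
    return [np.r_[circ(Ro,0),circ(Ro,.07)],k]
S=4
def render(c,ps,Rw,o):
    m=np.zeros((384*S,512*S),np.uint8)
    for p in ps:
        h=cv2.convexHull(proj(c,p@Rw.T+o).astype(np.float32))
        cv2.fillConvexPoly(m,np.round((h+.5)*S-.5).astype(np.int32),1)
    return cv2.resize(m.astype(np.float32),(512,384),interpolation=cv2.INTER_AREA)
def fit(views,ps,x0,yaw=False):
    def f(x):
        e=0
        for c,mk in views:
            q=render(c,ps,R.from_euler('z',x[2] if yaw else 0).as_matrix(),np.array([x[0],x[1],0]))
            e+=np.abs(q-mk).sum()/mk.sum()
        return e
    n=len(x0); sx=np.vstack([x0]+[np.array(x0)+np.eye(n)[i]*(.01 if i<2 else .2) for i in range(n)])
    s=minimize(f,x0,method='Nelder-Mead',options=dict(initial_simplex=sx,xatol=1e-4,fatol=1e-4,maxiter=120)); return s.x,s.fun
E
python3 - <<'E'
from h import *
np.set_printoptions(precision=4,suppress=True)
C={n:cam(n) for n in('scene','top')}
print('knob n',atz(C['top'],(163,224),.106),atz(C['scene'],(353,226),.106))
print('knob w',atz(C['top'],(351,197),.106),atz(C['scene'],(181,164),.106))
print('can n',atz(C['top'],(154,257),.175),atz(C['scene'],(372,191),.175))
print('can w',atz(C['top'],(362,228),.175),atz(C['scene'],(196,134),.175))
sil={}
for t in('can_a','cap_narrow_mid','cap_wide_mid','stand'):
    for n in C:
        sil[t,n]=r.silhouettes(n,t)
        for s in sil[t,n]: print(t,n,round(s['p'],2),np.array(s['box'])*[512,384,512,384],s['mask'].sum())
import pickle; pickle.dump((C,sil),open('s.pkl','wb'))
E
```

```text
knob n [0.4466 0.3222 0.106 ] [0.4468 0.3311 0.106 ]
knob w [ 0.5019 -0.331   0.106 ] [ 0.5016 -0.3336  0.106 ]
can n [0.3294 0.336  0.175 ] [0.337  0.3411 0.175 ]
can w [ 0.3821 -0.3391  0.175 ] [ 0.3938 -0.3324  0.175 ]
can_a scene 0.84 [188.416  128.6016 206.08   171.6864] 581
can_a scene 0.61 [356.9152 183.7824 383.488  225.1008] 709
can_a top 0.76 [340.8896 219.8016 371.4048 245.9136] 441
can_a top 0.73 [147.0976 249.6    172.3904 268.6848] 422
cap_narrow_mid scene 0.62 [342.2208 221.9904 362.1888 250.9056] 412
cap_narrow_mid top 0.63 [158.6176 218.496  175.5136 237.8112] 273
cap_wide_mid scene 0.57 [175.2064 160.5888 191.5904 185.8176] 391
cap_wide_mid top 0.79 [339.8144 192.1152 358.0928 210.8928] 311
cap_wide_mid top 0.67 [148.6848 248.4096 170.5984 268.1856] 444
stand scene 0.78 [200.8064 208.5888 279.7056 257.5872] 2551
stand top 0.87 [225.6896 154.7904 295.4752 210.3936] 2249
```

```bash
cat >> h.py <<'E'
def Rt(zdir,ydir):
    z=np.array(zdir,float);z/=np.linalg.norm(z);y=np.array(ydir,float);y-=z*(y@z);y/=np.linalg.norm(y)
    return np.c_[np.cross(y,z),y,z]
def go(pos,Rw):
    s=r.observe();A=Rm(s['tcp_rot']);dp=A.T@(np.array(pos)-s['tcp_pos']);tw=np.degrees(R.from_matrix(A.T@Rw).as_rotvec())
    print('MOVE dp',np.round(dp,4),'twist',np.round(tw,2),'steps',round(np.linalg.norm(dp)/.05,1),round(np.linalg.norm(tw)/8.59,1))
E
python3 - <<'E'
from h import *
import pickle
np.set_printoptions(precision=4,suppress=True)
C,sil=pickle.load(open('s.pkl','rb'))
for t,x0 in(('cap_narrow_mid',[.446,.327]),('cap_wide_mid',[.502,-.332])):
    print(t,fit([(C[n],sil[t,n][0]['mask'].astype(float)) for n in C],parts(t),x0),[fit([(C[n],sil[t,n][0]['mask'].astype(float))],parts(t),x0) for n in C])
for i,j,x0 in((0,0,[.388,-.335]),(1,1,[.333,.339])):
    print('can',fit([(C['scene'],sil['can_a','scene'][i]['mask'].astype(float)),(C['top'],sil['can_a','top'][j]['mask'].astype(float))],parts('can'),x0))
# stand box fit
st=[np.array([[a*.08,b*.115,z] for a in(-1,1) for b in(-1,1) for z in(0,.03)])]
print(cv2.minAreaRect(np.argwhere(sil['stand','top'][0]['mask'])[:,::-1].astype(np.float32)))
for z in(.17,.2): print(atz(C['top'],(243,184),z),atz(C['top'],(279,173),z))
c=r.camera('wrist'); print(c['tool_from_camera'],c['intrinsics'],c['k1'])
go([.42,.30,.30],Rt([0,0,-1],[0,1,0]))
E
```

```text
cap_narrow_mid (array([0.444 , 0.3323]), np.float64(0.20527268039403962)) [(array([0.4431, 0.3331]), np.float64(0.08995752427184465)), (array([0.4441, 0.3307]), np.float64(0.0989010989010989))]
cap_wide_mid (array([ 0.5007, -0.3416]), np.float64(0.14730655997894754)) [(array([ 0.5024, -0.3392]), np.float64(0.04571611253196931)), (array([ 0.5009, -0.3425]), np.float64(0.0727491961414791))]
can (array([ 0.3857, -0.3415]), np.float64(0.14239440756222166))
can (array([0.3342, 0.3405]), np.float64(0.23229099124994151))
((260.8500061035156, 183.55001831054688), (42.058284759521484, 63.87800216674805), 71.56504821777344)
[0.5545 0.0394 0.17  ] [ 0.5853 -0.0833  0.17  ]
[0.5466 0.0386 0.2   ] [ 0.5767 -0.0815  0.2   ]
[[-0.0001 -0.9598 -0.2806  0.07  ]
 [ 1.     -0.0004  0.0007  0.0008]
 [-0.0008 -0.2806  0.9598 -0.1419]
 [ 0.      0.      0.      1.    ]] [[323.9798   0.     255.9062]
 [  0.     323.9798 192.1343]
 [  0.       0.       1.    ]] -0.024709497274911167
MOVE dp [-0.3332 -0.2558 -0.0687] twist [ -0.    -0.   -14.25] steps 8.5 1.7
```

Call:
{"api": "apply_moves", "payload": {"rows": [{"dp": [-0.333, -0.256, -0.069], "twist": [0, 0, -14.25], "jaw": 0}, {"dp": [-0.333, -0.256, -0.069], "twist": [0, 0, -14.25], "jaw": 0}, {"dp": [-0.333, -0.256, -0.069], "twist": [0, 0, -14.25], "jaw": 0}, {"dp": [-0.333, -0.256, -0.069], "twist": [0, 0, -14.25], "jaw": 0}, {"dp": [-0.333, -0.256, -0.069], "twist": [0, 0, -14.25], "jaw": 0}, {"dp": [-0.333, -0.256, -0.069], "twist": [0, 0, -14.25], "jaw": 0}, {"dp": [-0.333, -0.256, -0.069], "twist": [0, 0, -14.25], "jaw": 0}, {"dp": [-0.333, -0.256, -0.069], "twist": [0, 0, -14.25], "jaw": 0}, {"dp": [-0.333, -0.256, -0.069], "twist": [0, 0, -14.25], "jaw": 0}, {"dp": [-0.333, -0.256, -0.069], "twist": [0, 0, -14.25], "jaw": 0}, {"dp": [-0.333, -0.256, -0.069], "twist": [0, 0, -14.25], "jaw": 0}, {"dp": [-0.333, -0.256, -0.069], "twist": [0, 0, -14.25], "jaw": 0}, {"dp": [-0.333, -0.256, -0.069], "twist": [0, 0, -14.25], "jaw": 0}]}}

```text
clock: 3.05
tcp_pos: [0.4184, 0.3015, 0.2998]
tcp_rot: [0.006, -3.141, 0.0]
force: [-0.3, -0.6, -0.3]
opening: 0.0854
finger_force: 0.0
```

Run:
```python
from h import *
np.set_printoptions(precision=4,suppress=True)
s=r.observe();print(s['clock'],s['tcp_pos'],s['tcp_rot'],s['joint_pos'])
c=cam('wrist');save(c,'w1')
for t,x0 in(('cap_narrow_mid',[.444,.332]),('can_a',[.334,.34])):
    for q in r.silhouettes('wrist',t)[:2]:
        print(t,q['p'],np.array(q['box'])*[512,384,512,384],fit([(c,q['mask'].astype(float))],parts('can' if 'can' in t else t),x0))
go([.545,-.02,.36],Rt([0,0,-1],[-.23,.97,0]))
```

```text
3.05 [0.4184 0.3015 0.2998] [ 0.0058 -3.1408  0.0005] [-0.9477  0.0661  0.2557  1.8443 -0.018   1.2342  0.8879]
cap_narrow_mid 0.8 [258.6112 151.488  308.2752 206.7072] (array([0.4441, 0.3337]), np.float64(0.02960972850678733))
can_a 0.7 [ 42.1888 110.0928 113.3056 170.9184] (array([0.3795, 0.3019]), np.float64(2.216492685156964))
MOVE dp [-0.1253 -0.3212 -0.06  ] twist [ -0.02  -0.03 -13.21] steps 7.0 1.5
```

View pics/w1.png

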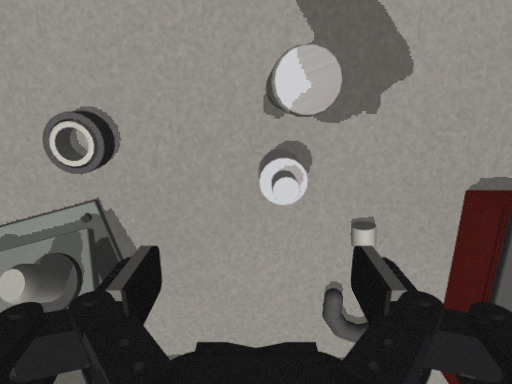

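The wrist view shows the can at (307,80), the narrow cap with its round knob at (285,185), the bearing at (78,142), and the left stem at the lower left at about (40,285). The cap fit is good: a residual of 3%, at (0.444, 0.334).

Call:
{"api": "apply_moves", "payload": {"rows": [{"dp": [-0.125, -0.321, -0.06], "twist": [0, 0, -13.2], "jaw": 0}, {"dp": [-0.125, -0.321, -0.06], "twist": [0, 0, -13.2], "jaw": 0}, {"dp": [-0.125, -0.321, -0.06], "twist": [0, 0, -13.2], "jaw": 0}, {"dp": [-0.125, -0.321, -0.06], "twist": [0, 0, -13.2], "jaw": 0}, {"dp": [-0.125, -0.321, -0.06], "twist": [0, 0, -13.2], "jaw": 0}, {"dp": [-0.125, -0.321, -0.06], "twist": [0, 0, -13.2], "jaw": 0}, {"dp": [-0.125, -0.321, -0.06], "twist": [0, 0, -13.2], "jaw": 0}, {"dp": [-0.125, -0.321, -0.06], "twist": [0, 0, -13.2], "jaw": 0}, {"dp": [-0.125, -0.321, -0.06], "twist": [0, 0, -13.2], "jaw": 0}, {"dp": [-0.125, -0.321, -0.06], "twist": [0, 0, -13.2], "jaw": 0}, {"dp": [-0.125, -0.321, -0.06], "twist": [0, 0, -13.2], "jaw": 0}]}}

```text
clock: 4.3
tcp_pos: [0.5443, -0.0183, 0.3596]
tcp_rot: [0.368, -3.119, -0.001]
force: [0.9, -0.3, -0.7]
opening: 0.0853
finger_force: 0.0
```

Run:
```python
from h import *
import pickle
np.set_printoptions(precision=4,suppress=True)
s=r.observe();print(s['clock'],s['tcp_pos'],s['tcp_rot'],s['joint_pos'])
c=cam('wrist');save(c,'w2')
d={}
for t in('left_home','right_home','stand'):
    print(t,[(np.array(x['xy'])*W,x['p']) for x in r.mark_of('wrist',t)])
d['stand']=r.silhouettes('wrist','stand')
pickle.dump((c,d),open('w2.pkl','wb'))
im=c['color'][90:390,90:430,::-1]; cv2.imwrite('pics/w2c.png',cv2.resize(im,None,fx=2,fy=2,interpolation=cv2.INTER_CUBIC))
```

```text
4.3 [ 0.5443 -0.0183  0.3596] [ 0.3679 -3.1186 -0.0013] [-0.5781  0.0929  0.5804  1.7073 -0.0527  1.3582  1.8172]
left_home []
right_home []
stand [(array([249.9072, 175.4112]), 0.58)]
```

View pics/w2c.png

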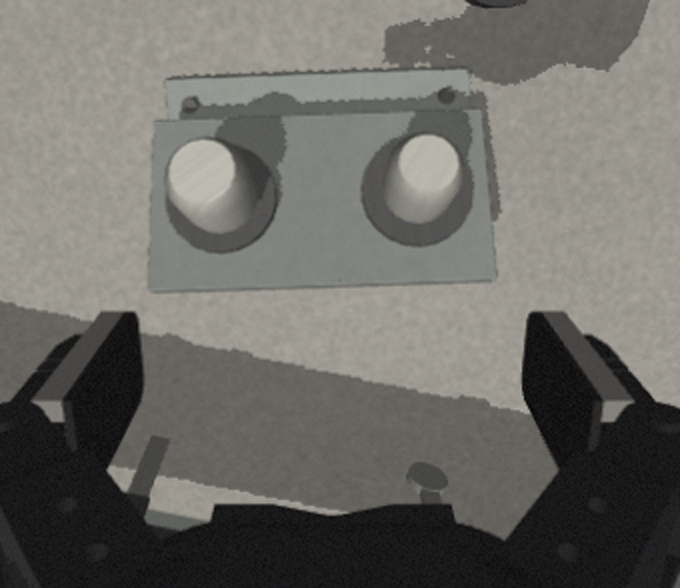

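The crop shows the stand clearly. The right (-y) stem's top face is at crop (202,171), about 67 px wide. The left (+y) stem's is at (429,163), about 61 px wide. So the left stem looks thin and the right one thick. I'll fit the stand pose to the edges, with a second view along the stems.

```bash
cat > st.py <<'E'
from h import *
from scipy.optimize import least_squares
A30=np.array([-.5,0,np.sqrt(3)/2])
def frame(x):  # mid home xyz, yaw
    Q=R.from_euler('z',x[3]).as_matrix(); a=Q@A30; ys=Q[:,1]; return np.array(x[:3]),a,ys,np.cross(ys,a)
def curves(x,rl,rr):
    m,a,ys,xs=frame(x); out=[]
    for s,rad in((1,rl),(-1,rr)):
        h=m+s*.065*ys
        t=np.linspace(0,2*np.pi,72,endpoint=False)[:,None]; u=np.cos(t)*xs+np.sin(t)*ys
        top=h+a*.005+(rad-.006)*u; sh=h-a*.053+.037*u
        body=np.r_[h-a*.053+rad*u,h-a*.007+rad*u,top]
        out.append((top,sh,body,h))
    return out
def prep(c):
    g=cv2.GaussianBlur(cv2.cvtColor(c['color'],cv2.COLOR_RGB2GRAY).astype(np.float32),(0,0),1.0)
    return g
def residuals(x,views,rl,rr,half=6):
    from scipy.ndimage import map_coordinates
    E=[]
    for c,g in views:
        for top,sh,body,h in curves(x,rl,rr):
            hull=cv2.convexHull(proj(c,body).astype(np.float32))
            for k,P in enumerate((top,sh)):
                p=proj(c,P); q=proj(c,P.mean(0)+(P-P.mean(0))*1.02); n=q-p; n/=np.linalg.norm(n,axis=1)[:,None]
                off=np.arange(-half,half+.01,.25)
                S=p[:,None]+off[None,:,None]*n[:,None]
                v=map_coordinates(g,[S[...,1],S[...,0]],order=1,mode='nearest')
                d=np.gradient(v,axis=1); d=-d if k==0 else d   # top: bright inside; shoulder: dark inside
                for i in range(len(p)):
                    if k==1 and cv2.pointPolygonTest(hull,tuple(map(float,p[i])),True)>-4: E.append(0); continue
                    j=np.argmax(d[i]*np.exp(-off**2/(2*4**2)))
                    E.append(off[j] if d[i,j]>1.0 else 0)
    return np.array(E)
def solve(x,views,rl,rr):
    # iterate: fixed edge targets via normals, numeric jacobian
    x=np.array(x,float)
    for it in range(12):
        e=residuals(x,views,rl,rr); 
        # predicted change of offset: move of projected curve along normal
        J=[]
        def pts(x):
            return [np.vstack([proj(c,P) for cu in curves(x,rl,rr) for P in cu[:2]]) for c,g in views]
        def nor(x):
            o=[]
            for c,g in views:
                for cu in curves(x,rl,rr):
                    for P in cu[:2]:
                        n=proj(c,P.mean(0)+(P-P.mean(0))*1.02)-proj(c,P); o.append(n/np.linalg.norm(n,axis=1)[:,None])
            return np.vstack(o)
        p0=np.vstack(pts(x)); n=nor(x)
        for k in range(4):
            y=x.copy();y[k]+=1e-4; J.append((((np.vstack(pts(y))-p0)*n).sum(1))/1e-4)
        J=np.array(J).T; ok=(e!=0); w=1/(1+(e/1.0)**2)*ok
        x=x+np.linalg.lstsq(J*w[:,None],e*w,rcond=None)[0]
    e=residuals(x,views,rl,rr); ok=e!=0
    return x,np.median(np.abs(e[ok])),np.sqrt(np.mean(np.minimum(np.abs(e[ok]),2)**2)),ok.sum()
E
python3 - <<'E'
from st import *
import pickle
np.set_printoptions(precision=4,suppress=True)
c,_=pickle.load(open('w2.pkl','rb'))
for rl,rr in((.023,.025),(.025,.023)):
    x=solve([.575,-.02,.16,.245],[(c,prep(c))],rl,rr); print(rl,x)
    if rl==.023: X=x[0]
m,a,ys,xs=frame(X)
go(m+.21*a+.02*xs,Rt(-a,ys))
print(m+.21*a+.02*xs)
E
```

```text
0.023 (array([ 0.5764, -0.0214,  0.1484,  0.2518]), np.float64(3.75), np.float64(1.7710203719592659), np.int64(152))
0.025 (array([ 0.5751, -0.0195,  0.147 ,  0.2226]), np.float64(2.75), np.float64(1.7008401285415224), np.int64(140))
MOVE dp [ 0.057  -0.0104  0.0198] twist [ -0.28 -30.01  -1.1 ] steps 1.2 3.5
[ 0.4915 -0.0432  0.3403]
```

```bash
cat > s2.py <<'E'
from st import *
import pickle
np.set_printoptions(precision=4,suppress=True)
c,_=pickle.load(open('w2.pkl','rb'))
U=np.array([[304.25,171.25],[190.75,175.25],[298.3,184.8],[200.3,187.8]])
def f(x):
    m,a,ys,xs=frame(x); l,q=m+.065*ys,m-.065*ys
    return (proj(c,np.array([l+.005*a,q+.005*a,l-.053*a,q-.053*a]))-U).ravel()
s=least_squares(f,[.575,-.02,.16,.245],x_scale=[.01,.01,.01,.1]); print(s.x,s.fun)
for rl,rr in((.023,.025),(.025,.023)):
    x=solve(s.x,[(c,prep(c))],rl,rr); print(rl,x)
    if rl==.023: X=x[0]
m,a,ys,xs=frame(X)
go(m+.21*a+.02*xs,Rt(-a,ys))
E
python3 s2.py
```

```text
[ 0.562  -0.0235  0.1348  0.2686] [-0.1161  0.1719  0.1289 -0.0395  0.1757 -0.2028 -0.1906  0.0504]
0.023 (array([ 0.5622, -0.0238,  0.135 ,  0.27  ]), np.float64(0.25), np.float64(0.7429001176439008), np.int64(171))
0.025 (array([ 0.5649, -0.0229,  0.13  ,  0.2725]), np.float64(0.75), np.float64(1.2705344593910077), np.int64(192))
MOVE dp [ 0.0713 -0.011   0.0333] twist [ -0.55 -30.01  -2.11] steps 1.6 3.5
```

The fit confirms left thin, right thick (median residual 0.25 px against 0.75 px). Next is the second, tilted view.

Call:
{"api": "apply_moves", "payload": {"rows": [{"dp": [0.071, -0.011, 0.033], "twist": [-0.55, -30, -2.1], "jaw": 0}, {"dp": [0.071, -0.011, 0.033], "twist": [-0.55, -30, -2.1], "jaw": 0}, {"dp": [0.071, -0.011, 0.033], "twist": [-0.55, -30, -2.1], "jaw": 0}, {"dp": [0.071, -0.011, 0.033], "twist": [-0.55, -30, -2.1], "jaw": 0}, {"dp": [0.071, -0.011, 0.033], "twist": [-0.55, -30, -2.1], "jaw": 0}, {"dp": [0.071, -0.011, 0.033], "twist": [-0.55, -30, -2.1], "jaw": 0}, {"dp": [0.071, -0.011, 0.033], "twist": [-0.55, -30, -2.1], "jaw": 0}]}}

```text
clock: 5.25
tcp_pos: [0.4795, -0.0478, 0.3295]
tcp_rot: [-0.35, 2.595, 0.093]
force: [0.5, -0.2, 1.2]
opening: 0.0856
finger_force: 0.0
```

```bash
cat > s3.py <<'E'
from st import *
import pickle
np.set_printoptions(precision=4,suppress=True)
s=r.observe();print(s['clock'],s['tcp_pos'],s['tcp_rot'],s['joint_pos'])
c=pickle.load(open('w2.pkl','rb'))[0]; d=cam('wrist'); save(d,'w3'); pickle.dump(d,open('w3.pkl','wb'))
X0=[.5622,-.0238,.135,.27]
for n,v in(('w3',[d]),('both',[c,d])):
    print(n,solve(X0,[(k,prep(k)) for k in v],.023,.025),solve(X0,[(k,prep(k)) for k in v],.025,.023)[1:])
go([.47,-.30,.32],Rt([0,0,-1],[0,1,0]))
E
python3 s3.py
```

```text
5.25 [ 0.4795 -0.0478  0.3295] [-0.3504  2.5949  0.093 ] [-0.481  -0.4092  0.4915  2.2175  0.0627  0.7804  1.8309]
w3 (array([ 0.5614, -0.024 ,  0.1355,  0.2692]), np.float64(0.25), np.float64(0.7417850753683413), np.int64(153)) (np.float64(1.0), np.float64(1.3455098047265894), np.int64(208))
both (array([ 0.5621, -0.0238,  0.1347,  0.27  ]), np.float64(0.25), np.float64(0.741645308992414), np.int64(331)) (np.float64(1.0), np.float64(1.3158448573310142), np.int64(411))
MOVE dp [ 0.0708 -0.2406 -0.0298] twist [ 3.99 29.99 15.04] steps 5.1 3.9
```

Run:
```python
from h import *
go([.444,.3335,.20],Rt([0,0,-1],[0,1,0]))
```

```text
MOVE dp [0.0072 0.3772 0.1452] twist [ 3.99 29.99 15.04] steps 8.1 3.9
```

Call:
{"api": "apply_moves", "payload": {"rows": [{"dp": [0.007, 0.377, 0.145], "twist": [4, 30, 15.05], "jaw": 0}, {"dp": [0.007, 0.377, 0.145], "twist": [4, 30, 15.05], "jaw": 0}, {"dp": [0.007, 0.377, 0.145], "twist": [4, 30, 15.05], "jaw": 0}, {"dp": [0.007, 0.377, 0.145], "twist": [4, 30, 15.05], "jaw": 0}, {"dp": [0.007, 0.377, 0.145], "twist": [4, 30, 15.05], "jaw": 0}, {"dp": [0.007, 0.377, 0.145], "twist": [4, 30, 15.05], "jaw": 0}, {"dp": [0.007, 0.377, 0.145], "twist": [4, 30, 15.05], "jaw": 0}, {"dp": [0.007, 0.377, 0.145], "twist": [4, 30, 15.05], "jaw": 0}, {"dp": [0.007, 0.377, 0.145], "twist": [4, 30, 15.05], "jaw": 0}, {"dp": [0.007, 0.377, 0.145], "twist": [4, 30, 15.05], "jaw": 0}, {"dp": [0.007, 0.377, 0.145], "twist": [4, 30, 15.05], "jaw": 0}, {"dp": [0.007, 0.377, 0.145], "twist": [4, 30, 15.05], "jaw": 0}, {"dp": [0.007, 0.377, 0.145], "twist": [4, 30, 15.05], "jaw": 0}, {"dp": [0.007, 0.377, 0.145], "twist": [4, 30, 15.05], "jaw": 0}]}}

```text
clock: 6.7
tcp_pos: [0.4432, 0.332, 0.1988]
tcp_rot: [-0.005, -3.139, -0.001]
force: [-0.6, -0.4, 0.4]
opening: 0.0855
finger_force: 0.0
```

Run:
```python
from h import *
np.set_printoptions(precision=4,suppress=True)
s=r.observe();print(s['clock'],s['tcp_pos'],s['tcp_rot'],s['joint_pos'])
c=cam('wrist');save(c,'w4')
for t,x0 in(('cap_narrow_mid',[.444,.333]),('can_a',[.334,.34])):
    for q in r.silhouettes('wrist',t)[:2]:
        print(t,q['p'],np.array(q['box'])*[512,384,512,384],fit([(c,q['mask'].astype(float))],parts('can' if 'can' in t else t),x0))
go([.4441,.3337,.075],Rt([0,0,-1],[0,1,0]))
```

```text
6.7 [0.4432 0.332  0.1988] [-0.0049 -3.1394 -0.0006] [-0.7326  0.2368  0.0184  1.8636 -0.007   1.0427  0.8564]
cap_narrow_mid 0.66 [226.5088 140.8128 289.3824 214.1952] (array([0.4439, 0.3341]), np.float64(0.038159958180867745))
can_a 0.69 [217.4976   0.     335.0016  85.5168] (array([0.334 , 0.3422]), np.float64(0.06930834818019853))
MOVE dp [-0.0017  0.0011  0.1234] twist [ 0.01 -0.16 -0.11] steps 2.5 0.0
```

View pics/w4.png

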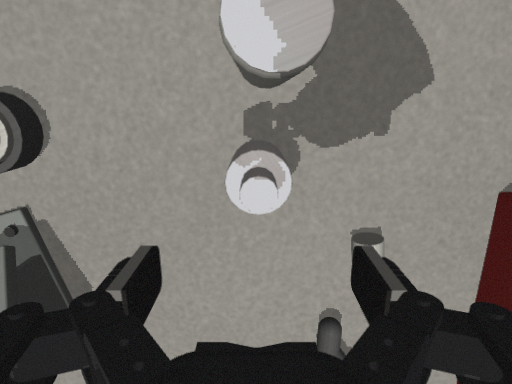

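The narrow cap is centred at (258,182) between the fingers, and the fit repeats to 0.5 mm. I'll descend and grip.

Call:
{"api": "apply_moves", "payload": {"rows": [{"dp": [0, 0.001, 0.04], "twist": [0, 0, 0], "jaw": 0}, {"dp": [0, 0.001, 0.08], "twist": [0, 0, 0], "jaw": 0}, {"dp": [0, 0.001, 0.11], "twist": [0, 0, 0], "jaw": 0}, {"dp": [0, 0.001, 0.124], "twist": [0, 0, 0], "jaw": 0}, {"dp": [0, 0.001, 0.124], "twist": [0, 0, 0], "jaw": 0}, {"dp": [0, 0.001, 0.124], "twist": [0, 0, 0], "jaw": 1}, {"dp": [0, 0.001, 0.124], "twist": [0, 0, 0], "jaw": 1}, {"dp": [0, 0.001, 0.124], "twist": [0, 0, 0], "jaw": 1}, {"dp": [0, 0.001, 0.124], "twist": [0, 0, 0], "jaw": 1}, {"dp": [0, 0.001, 0.124], "twist": [0, 0, 0], "jaw": 1}, {"dp": [0, 0.001, 0.124], "twist": [0, 0, 0], "jaw": 1}, {"dp": [0, 0.001, 0.124], "twist": [0, 0, 0], "jaw": 1}, {"dp": [0, 0.001, 0.124], "twist": [0, 0, 0], "jaw": 1}], "newtons": 60}}

```text
clock: 8.15
tcp_pos: [0.4431, 0.3346, 0.0757]
tcp_rot: [-0.002, -3.14, -0.002]
force: [-0.6, -1.4, 6.4]
opening: 0.0284
finger_force: 59.0
```

Run:
```python
from h import *
np.set_printoptions(precision=4,suppress=True)
s=r.observe();print(s)
```

```text
{'clock': 8.15, 'joint_pos': array([-0.7311,  0.3997,  0.0129,  1.9448, -0.0096,  0.7973,  0.8572]), 'joint_vel': array([-0.0004, -0.0006, -0.0009, -0.0003,  0.0021,  0.0006,  0.0001]), 'joint_torque': array([ -0.2743, -35.5074,   0.4437, -18.1601,  -0.0327,  -0.3932,
        -0.0158]), 'tcp_pos': array([0.4431, 0.3346, 0.0757]), 'tcp_rot': array([-0.0017, -3.1402, -0.002 ]), 'force': array([-0.6327, -1.4116,  6.4184]), 'wrist_torque': array([-0.1368,  0.2007,  0.0326]), 'finger_force': 59.0310001373291, 'opening': 0.028390097442096644}
```

Call:
{"api": "apply_moves", "payload": {"rows": [{"dp": [0, 0, -0.03], "twist": [0, 0, 0], "jaw": 1}, {"dp": [0, 0, -0.07], "twist": [0, 0, 0], "jaw": 1}, {"dp": [0, 0, -0.115], "twist": [0, 0, 0], "jaw": 1}, {"dp": [0, 0, -0.155], "twist": [0, 0, 0], "jaw": 1}, {"dp": [0, 0, -0.175], "twist": [0, 0, 0], "jaw": 1}, {"dp": [0, 0, -0.175], "twist": [0, 0, 0], "jaw": 1}]}}

```text
clock: 8.75
tcp_pos: [0.4443, 0.3356, 0.2526]
tcp_rot: [0.001, 3.139, 0.008]
force: [-0.2, 1.1, -2.8]
opening: 0.0289
finger_force: 60.2
```

```bash
cat > tgt.py <<'E'
from st import *
np.set_printoptions(precision=4,suppress=True)
X=[.5620,-.0238,.1349,.27]; m,a,ys,xs=frame(X); L=m+.065*ys; Rr=m-.065*ys; RT=Rt(-a,ys)
E
python3 - <<'E'
from tgt import *
s=r.observe();print(s['force'],s['opening'],s['joint_pos'],s['tcp_pos'])
go(L+a*.12,RT)
E
```

```text
[-0.1563  1.1217 -2.7612] 0.028858918794912137 [-0.7371  0.1865  0.0195  1.8058 -0.0062  1.1443  0.8544] [0.4443 0.3356 0.2526]
MOVE dp [-0.0428 -0.3127  0.0124] twist [ -3.81 -29.64 -15.23] steps 6.3 3.9
```

Call:
{"api": "apply_moves", "payload": {"rows": [{"dp": [-0.004, -0.03, 0.001], "twist": [-0.4, -3, -1.5], "jaw": 1}, {"dp": [-0.009, -0.065, 0.002], "twist": [-0.8, -6, -3], "jaw": 1}, {"dp": [-0.014, -0.105, 0.004], "twist": [-1.3, -10, -5], "jaw": 1}, {"dp": [-0.02, -0.145, 0.005], "twist": [-1.8, -14, -7.2], "jaw": 1}, {"dp": [-0.026, -0.19, 0.007], "twist": [-2.4, -18.5, -9.5], "jaw": 1}, {"dp": [-0.031, -0.23, 0.009], "twist": [-2.9, -22.5, -11.6], "jaw": 1}, {"dp": [-0.036, -0.265, 0.01], "twist": [-3.3, -26, -13.4], "jaw": 1}, {"dp": [-0.04, -0.295, 0.011], "twist": [-3.6, -28.5, -14.6], "jaw": 1}, {"dp": [-0.043, -0.313, 0.012], "twist": [-3.8, -29.65, -15.2], "jaw": 1}, {"dp": [-0.043, -0.313, 0.012], "twist": [-3.8, -29.65, -15.2], "jaw": 1}, {"dp": [-0.043, -0.313, 0.012], "twist": [-3.8, -29.65, -15.2], "jaw": 1}, {"dp": [-0.043, -0.313, 0.012], "twist": [-3.8, -29.65, -15.2], "jaw": 1}]}}

```text
clock: 9.95
tcp_pos: [0.4843, 0.0221, 0.2356]
tcp_rot: [-0.357, 2.606, 0.089]
force: [-0.7, 0.6, -2.1]
opening: 0.0286
finger_force: 60.3
```

```bash
cat > chk.py <<'E'
import sys; from tgt import *
import pickle
nm=sys.argv[1]; pic=sys.argv[2]; H=L if nm=='n' else Rr
s=r.observe(); A=Rm(s['tcp_rot']); e=s['tcp_pos']-H
print(s['clock'],'j',s['joint_pos'],'F',s['force'],'tq',s['wrist_torque'],s['opening'],s['finger_force'])
print('TCP rel home along a,xs,ys (mm):',np.array([e@a,e@xs,e@ys])*1e3,'tilt err deg',np.degrees(R.from_matrix(A.T@RT).as_rotvec()))
c=cam('wrist'); save(c,pic); c2=cam('scene')
# predicted held-cap axis: silhouettes overlay
ps=parts('cap_narrow_mid' if nm=='n' else 'cap_wide_mid')
o=s['tcp_pos']+A[:,2]*(.0757 if len(sys.argv)<4 else float(sys.argv[3])); Q=np.c_[-A[:,0],A[:,1],-A[:,2]]
im=c['color'][:,:,::-1].copy()
for p in ps: cv2.polylines(im,[np.round(cv2.convexHull(proj(c,p@Q.T+o).astype(np.float32))*1).astype(np.int32)],True,(0,0,255),1)
for cu in curves(X,.023,.025):
    for P in cu[:2]: cv2.polylines(im,[np.round(proj(c,P)).astype(np.int32)],True,(0,255,0),1)
cv2.imwrite('pics/'+pic+'o.png',cv2.resize(im[60:360,56:456],None,fx=2,fy=2,interpolation=cv2.INTER_CUBIC))
go(H+a*float(sys.argv[4] if len(sys.argv)>4 else .0977),RT)
E
python3 chk.py n w5
```

```text
9.95 j [-0.5333 -0.2684  0.4144  2.3477  0.0557  0.5318  1.6983] F [-0.6867  0.5501 -2.0761] tq [-0.1246  0.8807 -0.0082] 0.028600051761224637 60.30565023422241
TCP rel home along a,xs,ys (mm): [118.5334  -3.9141  -0.004 ] tilt err deg [-0.1397 -0.5445  0.182 ]
MOVE dp [-0.003   0.      0.0212] twist [-0.14 -0.45  0.21] steps 0.4 0.1
```

View pics/w5o.png

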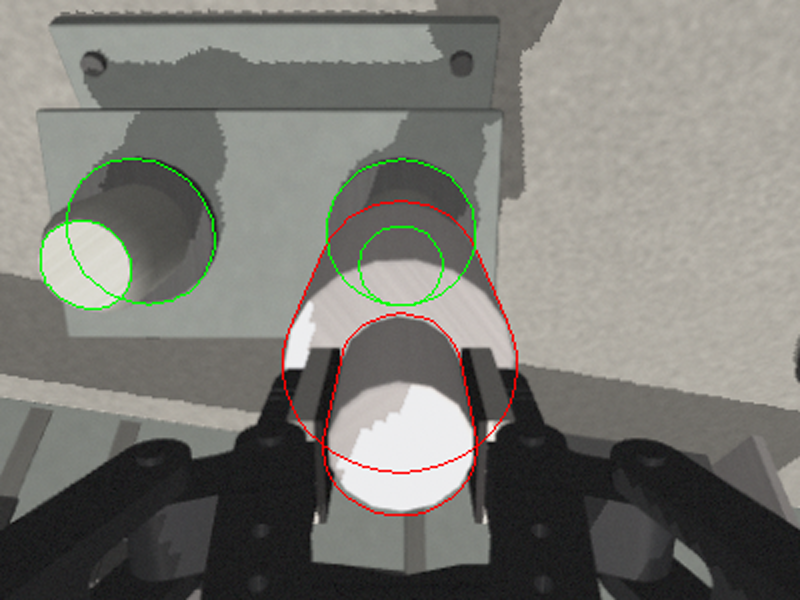

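The held cap overlays well at the knob. I'll check the roof and rim for tilt in the grip.

```bash
cat > tilt.py <<'E'
import sys; from tgt import *
nm,pic,zr=sys.argv[1],sys.argv[2],float(sys.argv[3]); Ro=.02925 if nm=='n' else .03125
s=r.observe(); A=Rm(s['tcp_rot']); c=cam('wrist')
Q=np.c_[-A[:,0],A[:,1],-A[:,2]]
def model(p): # tilt about tool y (deg), dx in tool x (mm) at grasp
    T=A@R.from_euler('y',p[0],degrees=True).as_matrix(); Qt=np.c_[-T[:,0],T[:,1],-T[:,2]]
    g=s['tcp_pos']+A[:,2]*-.015+A[:,0]*p[1]*1e-3
    return Qt,g+T[:,2]*(zr+.015)
im=cv2.resize(c['color'][110:310,156:356,::-1],None,fx=3,fy=3,interpolation=cv2.INTER_CUBIC)
for p,col in(((0,0),(0,0,255)),((float(sys.argv[4]),float(sys.argv[5])),(0,255,0))):
    Qt,o=model(p)
    for rad,z in((Ro,.07),(Ro,0),(.015,.106)):
        P=circ(rad,z)@Qt.T+o
        cv2.polylines(im,[np.round((proj(c,P)-[156,110]+.5)*3).astype(np.int32)],True,col,1)
cv2.imwrite('pics/'+pic+'.png',im)
E
python3 tilt.py n t1 .0757 3 0
```

View pics/t1.png

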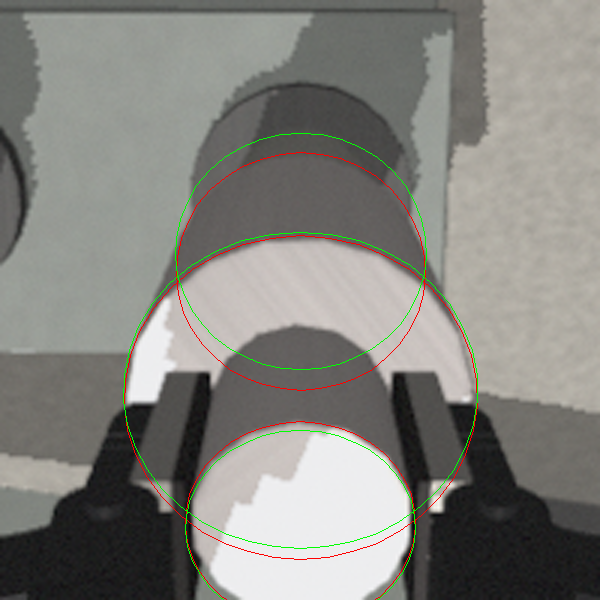

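The rim and roof match the untilted model, so the cap sits straight in the grip. I'll align with the stem axis.

Call:
{"api": "apply_moves", "payload": {"rows": [{"dp": [-0.003, 0, 0.005], "twist": [-0.15, -0.45, 0.2], "jaw": 1}, {"dp": [-0.003, 0, 0.015], "twist": [-0.15, -0.45, 0.2], "jaw": 1}, {"dp": [-0.003, 0, 0.021], "twist": [-0.15, -0.45, 0.2], "jaw": 1}, {"dp": [-0.003, 0, 0.021], "twist": [-0.15, -0.45, 0.2], "jaw": 1}, {"dp": [-0.003, 0, 0.021], "twist": [-0.15, -0.45, 0.2], "jaw": 1}]}}

```text
clock: 10.6
tcp_pos: [0.4976, 0.0245, 0.2196]
tcp_rot: [-0.35, 2.598, 0.094]
force: [0.2, -0.3, -3.6]
opening: 0.0284
finger_force: 60.3
```

```bash
for i in 1 2; do python3 chk.py n w6 .0757 .055; done
```

```text
10.6 j [-0.5631 -0.2135  0.4559  2.3492  0.0115  0.4678  1.7383] F [ 0.2277 -0.2879 -3.6293] tq [-0.2785  0.8941  0.006 ] 0.028384995763378138 60.32266974449158
TCP rel home along a,xs,ys (mm): [97.9082 -0.2441 -1.3074] tilt err deg [-0.0384 -0.0019 -0.1156]
MOVE dp [0.0004 0.0014 0.0434] twist [-0.03  0.08 -0.13] steps 0.9 0.0
10.7 j [-0.5627 -0.2146  0.4557  2.3488  0.0115  0.4678  1.7382] F [ 0.3646  0.7733 -2.5287] tq [-0.2688  0.8734  0.0308] 0.02832172105244875 60.322476625442505
TCP rel home along a,xs,ys (mm): [98.3898  0.3619 -1.4201] tilt err deg [-0.0342  0.0817 -0.1327]
MOVE dp [0.0006 0.0015 0.0436] twist [-0.03  0.11 -0.13] steps 0.9 0.0
```

Call:
{"api": "apply_moves", "payload": {"rows": [{"dp": [0, 0.0013, 0.004], "twist": [0, 0, 0], "jaw": 1}, {"dp": [0, 0.0013, 0.01], "twist": [0, 0, 0], "jaw": 1}, {"dp": [0, 0.0013, 0.016], "twist": [0, 0, 0], "jaw": 1}, {"dp": [0, 0.0013, 0.022], "twist": [0, 0, 0], "jaw": 1}, {"dp": [0, 0.0013, 0.028], "twist": [0, 0, 0], "jaw": 1}, {"dp": [0, 0.0013, 0.033], "twist": [0, 0, 0], "jaw": 1}, {"dp": [0, 0.0013, 0.036], "twist": [0, 0, 0], "jaw": 1}, {"dp": [0, 0.0013, 0.036], "twist": [0, 0, 0], "jaw": 1}]}}

```text
clock: 11.6
tcp_pos: [0.5146, 0.0306, 0.1883]
tcp_rot: [-0.35, 2.598, 0.094]
force: [-1.0, -0.0, -4.6]
opening: 0.0284
finger_force: 60.4
```

```bash
python3 chk.py n w7 .0757 .0227
```

```text
11.6 j [-0.62   -0.1125  0.5233  2.3509 -0.0972  0.3744  1.8351] F [-0.9846 -0.0355 -4.5951] tq [-0.2225  1.0689  0.0073] 0.02839598799215124 60.43256163597107
TCP rel home along a,xs,ys (mm): [61.8303 -0.3371  0.0339] tilt err deg [-0.0361 -0.0126 -0.1143]
MOVE dp [-0.0002 -0.      0.0395] twist [-0.02  0.01 -0.12] steps 0.8 0.0
```

It's past the taper with no load, so I'll go on down to near the shoulder.

Call:
{"api": "apply_moves", "payload": {"rows": [{"dp": [0, 0, 0.006], "twist": [0, 0, 0], "jaw": 1}, {"dp": [0, 0, 0.013], "twist": [0, 0, 0], "jaw": 1}, {"dp": [0, 0, 0.02], "twist": [0, 0, 0], "jaw": 1}, {"dp": [0, 0, 0.027], "twist": [0, 0, 0], "jaw": 1}, {"dp": [0, 0, 0.033], "twist": [0, 0, 0], "jaw": 1}, {"dp": [0, 0, 0.036], "twist": [0, 0, 0], "jaw": 1}, {"dp": [0, 0, 0.037], "twist": [0, 0, 0], "jaw": 1}, {"dp": [0, 0, 0.037], "twist": [0, 0, 0], "jaw": 1}]}}

```text
clock: 12.5
tcp_pos: [0.5323, 0.0354, 0.1566]
tcp_rot: [-0.35, 2.598, 0.095]
force: [-1.2, -0.7, -4.8]
opening: 0.0282
finger_force: 60.7
```

```bash
python3 chk.py n w8 .0757 .0227
```

```text
12.5 j [-0.6712  0.0035  0.5921  2.3443 -0.3382  0.2941  2.0581] F [-1.2309 -0.7079 -4.7827] tq [-0.2669  1.3674  0.0442] 0.02821422760119837 60.66462278366089
TCP rel home along a,xs,ys (mm): [25.2092 -0.2971 -0.06  ] tilt err deg [-0.026   0.0094 -0.1278]
MOVE dp [-0.0003  0.      0.0026] twist [-0.02  0.02 -0.13] steps 0.1 0.0
```

Now I'll press until it contacts the shoulder.

Call:
{"api": "apply_moves", "payload": {"rows": [{"dp": [0, 0, 0.0015], "twist": [0, 0, 0], "jaw": 1}, {"dp": [0, 0, 0.003], "twist": [0, 0, 0], "jaw": 1}, {"dp": [0, 0, 0.004], "twist": [0, 0, 0], "jaw": 1}, {"dp": [0, 0, 0.004], "twist": [0, 0, 0], "jaw": 1}]}}

```text
clock: 13.0
tcp_pos: [0.5327, 0.035, 0.1559]
tcp_rot: [-0.347, 2.599, 0.104]
force: [-42.2, -9.2, 46.7]
opening: 0.0287
finger_force: 67.7
```

```bash
python3 chk.py n w9 .0757 .0227
```

```text
13.0 j [-0.6682  0.0078  0.5961  2.3424 -0.3734  0.2984  2.0926] F [-42.1732  -9.2071  46.6645] tq [-0.5117  3.7117  0.5284] 0.028652959997285385 67.65404105186462
TCP rel home along a,xs,ys (mm): [24.4737 -0.417  -0.5363] tilt err deg [ 0.3088 -0.0418 -0.3621]
MOVE dp [-0.0004  0.0005  0.0018] twist [ 0.3  -0.03 -0.36] steps 0.0 0.1
```

Firm contact (62 N along the axis), with the depth within 2 mm of home. I'll relieve the load, release, and retreat along the axis.

Call:
{"api": "apply_moves", "payload": {"rows": [{"dp": [0, 0, -0.003], "twist": [0, 0, 0], "jaw": 1}, {"dp": [0, 0, -0.003], "twist": [0, 0, 0], "jaw": 1}, {"dp": [0, 0, -0.003], "twist": [0, 0, 0], "jaw": 0}, {"dp": [0, 0, -0.003], "twist": [0, 0, 0], "jaw": 0}, {"dp": [0, 0, -0.003], "twist": [0, 0, 0], "jaw": 0}, {"dp": [0, 0, -0.003], "twist": [0, 0, 0], "jaw": 0}, {"dp": [0, 0, -0.003], "twist": [0, 0, 0], "jaw": 0}, {"dp": [0, 0, -0.003], "twist": [0, 0, 0], "jaw": 0}, {"dp": [0, 0, -0.02], "twist": [0, 0, 0], "jaw": 0}, {"dp": [0, 0, -0.05], "twist": [0, 0, 0], "jaw": 0}, {"dp": [0, 0, -0.085], "twist": [0, 0, 0], "jaw": 0}, {"dp": [0, 0, -0.11], "twist": [0, 0, 0], "jaw": 0}, {"dp": [0, 0, -0.12], "twist": [0, 0, 0], "jaw": 0}, {"dp": [0, 0, -0.12], "twist": [0, 0, 0], "jaw": 0}]}}

```text
clock: 14.5
tcp_pos: [0.4774, 0.02, 0.259]
tcp_rot: [-0.348, 2.593, 0.096]
force: [0.8, -0.6, -1.1]
opening: 0.0854
finger_force: 0.0
```

```bash
cat > placed.py <<'E'
import sys; from tgt import *
pic=sys.argv[1]; c=cam('wrist'); im=c['color'][:,:,::-1].copy()
for nm,H in(('n',L),('w',Rr)):
    Ro=.02925 if nm=='n' else .03125
    Q=np.c_[xs,ys,a]
    for rad,z in((Ro,.017),(Ro,-.053),(.015,.053)):
        cv2.polylines(im,[np.round((proj(c,circ(rad,z)@Q.T+H)+.5)*8).astype(np.int32)],True,(0,0,255),1,shift=3)
im=cv2.resize(im[30:330,56:456],None,fx=2,fy=2,interpolation=cv2.INTER_CUBIC); cv2.imwrite('pics/'+pic+'.png',im)
print(r.observe()['tcp_pos'],r.observe()['clock'])
go([.47,-.335,.28],Rt([0,0,-1],[0,1,0]))
E
python3 placed.py p1
```

```text
[0.4769 0.02   0.2575] 14.55
MOVE dp [ 0.0754 -0.3405 -0.0702] twist [ 4.09 29.94 14.96] steps 7.1 3.9
```

View pics/p1.png

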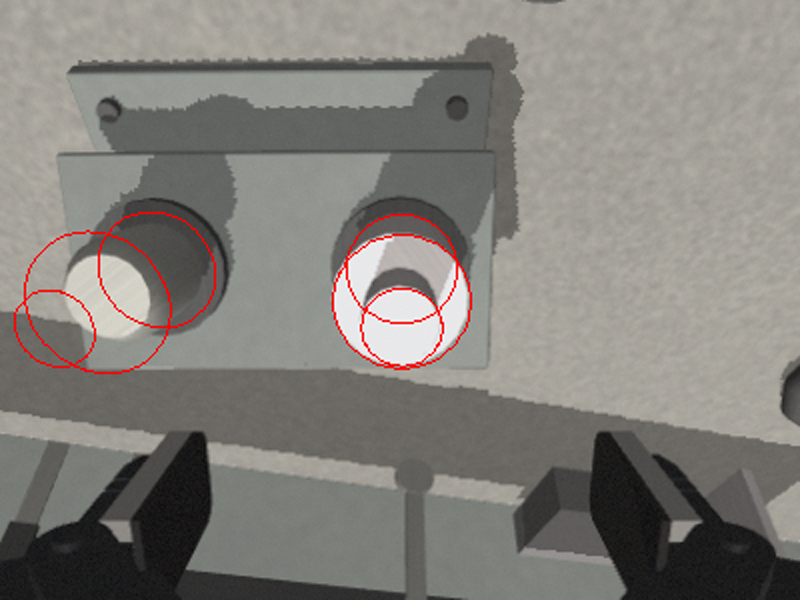

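The narrow cap matches the home model closely at (400,300). Next is the wide cap.

Call:
{"api": "apply_moves", "payload": {"rows": [{"dp": [0.01, -0.04, -0.03], "twist": [0.5, 4, 2], "jaw": 0}, {"dp": [0.075, -0.34, -0.07], "twist": [4.1, 29.95, 14.95], "jaw": 0}, {"dp": [0.075, -0.34, -0.07], "twist": [4.1, 29.95, 14.95], "jaw": 0}, {"dp": [0.075, -0.34, -0.07], "twist": [4.1, 29.95, 14.95], "jaw": 0}, {"dp": [0.075, -0.34, -0.07], "twist": [4.1, 29.95, 14.95], "jaw": 0}, {"dp": [0.075, -0.34, -0.07], "twist": [4.1, 29.95, 14.95], "jaw": 0}, {"dp": [0.075, -0.34, -0.07], "twist": [4.1, 29.95, 14.95], "jaw": 0}, {"dp": [0.075, -0.34, -0.07], "twist": [4.1, 29.95, 14.95], "jaw": 0}, {"dp": [0.075, -0.34, -0.07], "twist": [4.1, 29.95, 14.95], "jaw": 0}, {"dp": [0.075, -0.34, -0.07], "twist": [4.1, 29.95, 14.95], "jaw": 0}, {"dp": [0.075, -0.34, -0.07], "twist": [4.1, 29.95, 14.95], "jaw": 0}, {"dp": [0.075, -0.34, -0.07], "twist": [4.1, 29.95, 14.95], "jaw": 0}, {"dp": [0.075, -0.34, -0.07], "twist": [4.1, 29.95, 14.95], "jaw": 0}, {"dp": [0.075, -0.34, -0.07], "twist": [4.1, 29.95, 14.95], "jaw": 0}]}}

```text
clock: 15.95
tcp_pos: [0.4707, -0.3335, 0.2804]
tcp_rot: [0.003, -3.142, 0.0]
force: [0.2, -0.1, -0.5]
opening: 0.0857
finger_force: 0.0
```

Run:
```python
from h import *
np.set_printoptions(precision=4,suppress=True)
s=r.observe();print(s['clock'],s['tcp_pos'],s['tcp_rot'],s['joint_pos'])
c=cam('wrist');save(c,'v1');im=c['color'][:,:,::-1].copy()
for q in r.silhouettes('wrist','cap_wide_mid')[:2]:
    print(q['p'],np.array(q['box'])*[512,384,512,384])
    for y0 in(0,.5): 
        x,e=fit([(c,q['mask'].astype(float))],parts('wide'),[.501,-.3415,y0],True); print(x,e)
for q in r.silhouettes('wrist','can_b')[:1]: print('can',fit([(c,q['mask'].astype(float))],parts('can'),[.386,-.3415]))
for yaw,col in((0,(0,0,255)),(.2,(0,255,0))):
    P=np.array([[a,b,0] for a,b in((-1,-1),(-1,1),(1,1),(1,-1))])*.015
    P=P@R.from_euler('z',yaw).as_matrix().T+[x[0],x[1],.106]
    cv2.polylines(im,[np.round((proj(c,P)+.5)*8).astype(np.int32)],True,col,1,shift=3)
k=proj(c,[[x[0],x[1],.106]])[0].astype(int)
cv2.imwrite('pics/v1c.png',cv2.resize(im[max(k[1]-60,0):k[1]+60,max(k[0]-80,0):k[0]+80],None,fx=5,fy=5,interpolation=cv2.INTER_CUBIC))
go([x[0],x[1],.19],Rt([0,0,-1],[0,1,0]))
```

```text
15.95 [ 0.4707 -0.3335  0.2804] [ 0.0029 -3.1415  0.0004] [-0.2116  0.2766  0.9036  1.7549 -0.2302  1.2213  2.3258]
0.88 [224.     156.2112 274.4832 220.1856]
[ 0.5024 -0.3399  0.0542] 0.05241244765892653
[ 0.5027 -0.3403  0.5135] 0.05552912066996574
can (array([ 0.4349, -0.332 ]), np.float64(1.4819471981634145))
MOVE dp [-0.0324 -0.0061  0.0904] twist [-0.04 -0.02  0.03] steps 1.9 0.0
```

View pics/v1c.png

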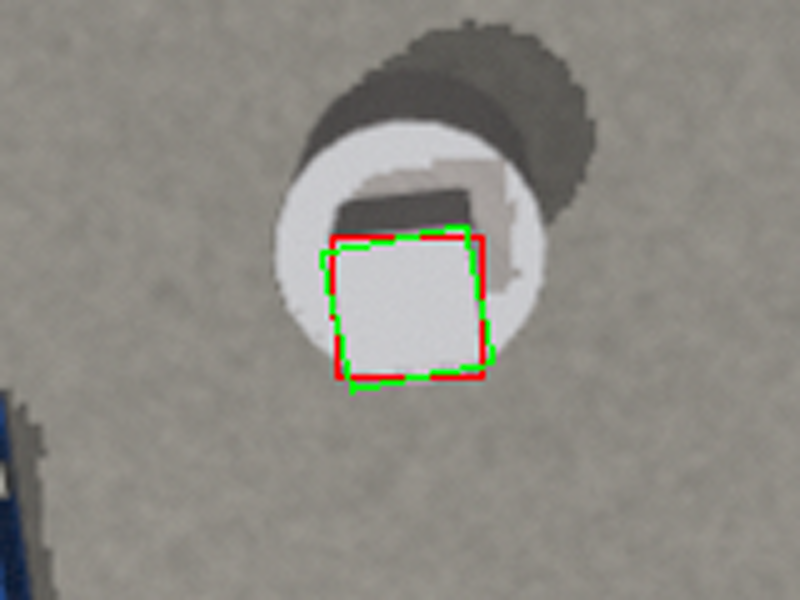

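The crop shows the square knob yawed slightly, about 0.1 rad between red (0) and green (0.2). The wide cap is at (0.5025,-0.340), against (0.501,-0.3415) from the fixed cameras.

Run:
```python
from h import *
go([.5023,-.3402,.075],Rt([0,0,-1],[-.1,.995,0]))
```

```text
MOVE dp [-0.032  -0.0059  0.2054] twist [-0.03 -0.02 -5.71] steps 4.2 0.7
```

Call:
{"api": "apply_moves", "payload": {"rows": [{"dp": [-0.032, -0.006, 0.03], "twist": [0, 0, -5.7], "jaw": 0}, {"dp": [-0.032, -0.006, 0.06], "twist": [0, 0, -5.7], "jaw": 0}, {"dp": [-0.032, -0.006, 0.09], "twist": [0, 0, -5.7], "jaw": 0}, {"dp": [-0.032, -0.006, 0.13], "twist": [0, 0, -5.7], "jaw": 0}, {"dp": [-0.032, -0.006, 0.17], "twist": [0, 0, -5.7], "jaw": 0}, {"dp": [-0.032, -0.006, 0.195], "twist": [0, 0, -5.7], "jaw": 0}, {"dp": [-0.032, -0.006, 0.205], "twist": [0, 0, -5.7], "jaw": 0}, {"dp": [-0.032, -0.006, 0.205], "twist": [0, 0, -5.7], "jaw": 0}, {"dp": [-0.032, -0.006, 0.205], "twist": [0, 0, -5.7], "jaw": 1}, {"dp": [-0.032, -0.006, 0.205], "twist": [0, 0, -5.7], "jaw": 1}, {"dp": [-0.032, -0.006, 0.205], "twist": [0, 0, -5.7], "jaw": 1}, {"dp": [-0.032, -0.006, 0.205], "twist": [0, 0, -5.7], "jaw": 1}, {"dp": [-0.032, -0.006, 0.205], "twist": [0, 0, -5.7], "jaw": 1}, {"dp": [-0.032, -0.006, 0.205], "twist": [0, 0, -5.7], "jaw": 1}, {"dp": [-0.032, -0.006, 0.205], "twist": [0, 0, -5.7], "jaw": 1}, {"dp": [-0.032, -0.006, 0.205], "twist": [0, 0, -5.7], "jaw": 1}], "newtons": 60}}

```text
clock: 17.7
tcp_pos: [0.5032, -0.341, 0.0766]
tcp_rot: [-0.157, 3.136, -0.003]
force: [0.2, 0.7, 6.0]
opening: 0.0296
finger_force: 60.0
```

Run:
```python
from h import *
np.set_printoptions(precision=4,suppress=True)
s=r.observe();print(s)
```

```text
{'clock': 17.7, 'joint_pos': array([-0.0356,  0.5867,  0.721 ,  1.8441, -0.4876,  0.8933,  2.5871]), 'joint_vel': array([-0.0006, -0.0001,  0.0003,  0.0001,  0.0006,  0.0004, -0.0006]), 'joint_torque': array([  0.4635, -35.902 ,   9.5689, -17.0422,   0.0687,  -0.2418,
         0.0067]), 'tcp_pos': array([ 0.5032, -0.341 ,  0.0766]), 'tcp_rot': array([-0.1569,  3.1363, -0.0025]), 'force': array([0.1774, 0.6889, 5.9848]), 'wrist_torque': array([0.077 , 0.1158, 0.0023]), 'finger_force': 60.045708417892456, 'opening': 0.029588887703731425}
```

Call:
{"api": "apply_moves", "payload": {"rows": [{"dp": [0, 0, -0.03], "twist": [0, 0, 0], "jaw": 1}, {"dp": [0, 0, -0.07], "twist": [0, 0, 0], "jaw": 1}, {"dp": [0, 0, -0.115], "twist": [0, 0, 0], "jaw": 1}, {"dp": [0, 0, -0.155], "twist": [0, 0, 0], "jaw": 1}, {"dp": [0, 0, -0.175], "twist": [0, 0, 0], "jaw": 1}, {"dp": [0, 0, -0.175], "twist": [0, 0, 0], "jaw": 1}]}}

```text
clock: 18.3
tcp_pos: [0.5037, -0.3419, 0.2535]
tcp_rot: [-0.156, 3.133, -0.006]
force: [-0.8, -0.2, -2.2]
opening: 0.0296
finger_force: 59.7
```

Run:
```python
from tgt import *
s=r.observe();print(s['force'],s['opening'],s['joint_pos'],s['tcp_pos'])
go(Rr+a*.125,RT)
```

```text
[-0.8142 -0.1863 -2.2126] 0.029561523370468128 [-0.1567  0.3739  0.8622  1.7137 -0.304   1.1879  2.4551] [ 0.5037 -0.3419  0.2535]
MOVE dp [-0.039   0.2361  0.0095] twist [ -2.81 -29.67  -9.48] steps 4.8 3.6
```

Call:
{"api": "apply_moves", "payload": {"rows": [{"dp": [-0.004, 0.024, 0.001], "twist": [-0.3, -3, -1], "jaw": 1}, {"dp": [-0.009, 0.055, 0.002], "twist": [-0.6, -7, -2.2], "jaw": 1}, {"dp": [-0.015, 0.09, 0.004], "twist": [-1.1, -11.5, -3.7], "jaw": 1}, {"dp": [-0.021, 0.125, 0.005], "twist": [-1.5, -16, -5.1], "jaw": 1}, {"dp": [-0.027, 0.16, 0.006], "twist": [-1.9, -20.5, -6.5], "jaw": 1}, {"dp": [-0.032, 0.195, 0.008], "twist": [-2.3, -24.5, -7.8], "jaw": 1}, {"dp": [-0.037, 0.222, 0.009], "twist": [-2.6, -28, -8.9], "jaw": 1}, {"dp": [-0.039, 0.236, 0.009], "twist": [-2.8, -29.7, -9.5], "jaw": 1}, {"dp": [-0.039, 0.236, 0.009], "twist": [-2.8, -29.7, -9.5], "jaw": 1}, {"dp": [-0.039, 0.236, 0.009], "twist": [-2.8, -29.7, -9.5], "jaw": 1}, {"dp": [-0.039, 0.236, 0.009], "twist": [-2.8, -29.7, -9.5], "jaw": 1}]}}

```text
clock: 19.4
tcp_pos: [0.5175, -0.103, 0.2406]
tcp_rot: [-0.351, 2.604, 0.097]
force: [-0.0, -0.7, -2.5]
opening: 0.0293
finger_force: 60.0
```

```bash
python3 chk.py w x1 .0766 .0985|tail -1;python3 chk.py w x1 .0766 .0985
```

```text
MOVE dp [-0.0021 -0.0004  0.0252] twist [ 0.11 -0.3  -0.16] steps 0.5 0.0
19.5 j [-0.4596 -0.1561  0.698   2.2366 -0.2778  0.589   2.2916] F [ 0.4935 -0.6832 -2.6682] tq [-0.2097  0.746   0.0499] 0.028789462805640292 59.97020423412323
TCP rel home along a,xs,ys (mm): [123.7215  -2.0083   0.359 ] tilt err deg [ 0.1144 -0.2973 -0.1582]
MOVE dp [-0.0021 -0.0008  0.0252] twist [ 0.14 -0.28 -0.14] steps 0.5 0.0
```

Call:
{"api": "apply_moves", "payload": {"rows": [{"dp": [-0.002, -0.0005, 0.008], "twist": [0.1, -0.3, -0.15], "jaw": 1}, {"dp": [-0.002, -0.0005, 0.018], "twist": [0.1, -0.3, -0.15], "jaw": 1}, {"dp": [-0.002, -0.0005, 0.025], "twist": [0.1, -0.3, -0.15], "jaw": 1}, {"dp": [-0.002, -0.0005, 0.025], "twist": [0.1, -0.3, -0.15], "jaw": 1}, {"dp": [-0.002, -0.0005, 0.025], "twist": [0.1, -0.3, -0.15], "jaw": 1}]}}

```text
clock: 20.1
tcp_pos: [0.5314, -0.0987, 0.2203]
tcp_rot: [-0.355, 2.597, 0.096]
force: [-0.7, -0.0, -2.0]
opening: 0.0292
finger_force: 59.9
```

```bash
python3 chk.py w x2 .0766 .06|tail -2;python3 chk.py w x2 .0766 .06; python3 tilt.py w t2 .0766 3 1
```

```text
TCP rel home along a,xs,ys (mm): [98.7016 -0.1573  0.9977] tilt err deg [0.082  0.0091 0.0585]
MOVE dp [ 0.0002 -0.0011  0.039 ] twist [0.09 0.07 0.06] steps 0.8 0.0
20.2 j [-0.5024 -0.0891  0.7475  2.2417 -0.389   0.5385  2.3918] F [ 0.249   0.5957 -2.0777] tq [-0.1834  0.7121  0.0344] 0.02909720337455022 59.90777313709259
TCP rel home along a,xs,ys (mm): [99.0041  0.1625  0.991 ] tilt err deg [0.0888 0.0677 0.0598]
MOVE dp [ 0.0003 -0.0012  0.0391] twist [0.1  0.09 0.06] steps 0.8 0.0
```

View pics/t2.png

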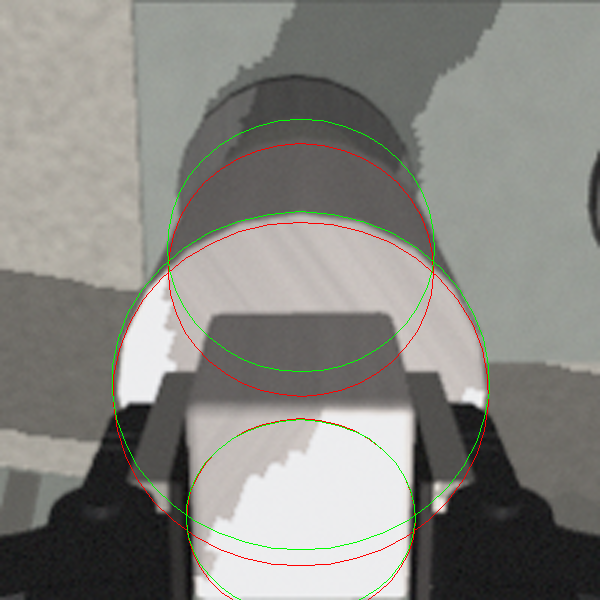

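The wide cap sits about 1.5–2 mm towards tool +x: roof edge at row 212 against 222 predicted, knob edge at 408 against 419. I see no noticeable tilt. I'll compensate and insert.

Call:
{"api": "apply_moves", "payload": {"rows": [{"dp": [-0.0015, -0.001, 0.004], "twist": [0, 0, 0], "jaw": 1}, {"dp": [-0.0015, -0.001, 0.01], "twist": [0, 0, 0], "jaw": 1}, {"dp": [-0.0015, -0.001, 0.016], "twist": [0, 0, 0], "jaw": 1}, {"dp": [-0.0015, -0.001, 0.022], "twist": [0, 0, 0], "jaw": 1}, {"dp": [-0.0015, -0.001, 0.028], "twist": [0, 0, 0], "jaw": 1}, {"dp": [-0.0015, -0.001, 0.034], "twist": [0, 0, 0], "jaw": 1}, {"dp": [-0.0015, -0.001, 0.038], "twist": [0, 0, 0], "jaw": 1}, {"dp": [-0.0015, -0.001, 0.038], "twist": [0, 0, 0], "jaw": 1}]}}

```text
clock: 21.15
tcp_pos: [0.5514, -0.0945, 0.1877]
tcp_rot: [-0.354, 2.597, 0.094]
force: [-0.4, -2.0, -3.1]
opening: 0.0288
finger_force: 59.9
```

```bash
python3 chk.py w x3 .0766 .0236
```

```text
21.15 j [-0.5247  0.0388  0.7875  2.2375 -0.6256  0.4942  2.5974] F [-0.425  -2.0414 -3.1289] tq [-0.6395  0.748  -0.146 ] 0.028795614371892358 59.87699747085571
TCP rel home along a,xs,ys (mm): [60.2703  1.1904 -0.2761] tilt err deg [0.0139 0.0021 0.0638]
MOVE dp [0.0012 0.0002 0.0371] twist [0.04 0.03 0.06] steps 0.7 0.0
```

Insertion is going freely. Joint 7 is nearing its range (2.60 of 2.85), so I'll twist about the stem axis on the way down.

Call:
{"api": "apply_moves", "payload": {"rows": [{"dp": [0, 0, 0.004], "twist": [0, 0, 3], "jaw": 1}, {"dp": [0, 0, 0.009], "twist": [0, 0, 7], "jaw": 1}, {"dp": [0, 0, 0.014], "twist": [0, 0, 11], "jaw": 1}, {"dp": [0, 0, 0.02], "twist": [0, 0, 15], "jaw": 1}, {"dp": [0, 0, 0.026], "twist": [0, 0, 18], "jaw": 1}, {"dp": [0, 0, 0.031], "twist": [0, 0, 20], "jaw": 1}, {"dp": [0, 0, 0.034], "twist": [0, 0, 20], "jaw": 1}, {"dp": [0, 0, 0.034], "twist": [0, 0, 20], "jaw": 1}]}}

```text
clock: 22.05
tcp_pos: [0.5677, -0.0905, 0.1584]
tcp_rot: [0.104, 2.632, 0.214]
force: [1.9, -4.7, -5.5]
opening: 0.0292
finger_force: 59.7
```

```bash
python3 chk.py w x4 .0766 .0236
```

```text
22.05 j [-0.5065  0.1509  0.7781  2.2299 -0.8519  0.4757  2.4398] F [ 1.911  -4.7109 -5.463 ] tq [-1.2705  0.8041 -0.5229] 0.029210472269522784 59.73641216754913
TCP rel home along a,xs,ys (mm): [26.5211  1.0857 -0.8311] tilt err deg [ -0.0461   0.035  -19.987 ]
MOVE dp [0.0013 0.0004 0.0031] twist [ -0.04   0.05 -19.97] steps 0.1 2.3
```

Call:
{"api": "apply_moves", "payload": {"rows": [{"dp": [0, 0, 0.0015], "twist": [0, 0, 0], "jaw": 1}, {"dp": [0, 0, 0.003], "twist": [0, 0, 0], "jaw": 1}, {"dp": [0, 0, 0.004], "twist": [0, 0, 0], "jaw": 1}, {"dp": [0, 0, 0.004], "twist": [0, 0, 0], "jaw": 1}]}}

```text
clock: 22.55
tcp_pos: [0.5686, -0.0906, 0.1577]
tcp_rot: [0.107, 2.63, 0.223]
force: [-23.3, -4.1, 25.9]
opening: 0.0291
finger_force: 64.6
```

```bash
python3 chk.py w x5 .0766 .0236
```

```text
22.55 j [-0.4975  0.1566  0.7744  2.2282 -0.8738  0.4823  2.4592] F [-23.3233  -4.1302  25.853 ] tq [-0.7298  2.3166 -0.1981] 0.029107855204319744 64.61888909339905
TCP rel home along a,xs,ys (mm): [25.4517  1.4416 -1.113 ] tilt err deg [  0.3021   0.1542 -20.2047]
MOVE dp [0.0017 0.0005 0.0018] twist [  0.29   0.16 -20.21] steps 0.1 2.4
```

Contact comes with the same depth offset (1.8 mm) as the narrow cap, so it's home. I'll release and retreat.

Call:
{"api": "apply_moves", "payload": {"rows": [{"dp": [0, 0, -0.0025], "twist": [0, 0, 0], "jaw": 1}, {"dp": [0, 0, -0.0025], "twist": [0, 0, 0], "jaw": 1}, {"dp": [0, 0, -0.0025], "twist": [0, 0, 0], "jaw": 0}, {"dp": [0, 0, -0.0025], "twist": [0, 0, 0], "jaw": 0}, {"dp": [0, 0, -0.0025], "twist": [0, 0, 0], "jaw": 0}, {"dp": [0, 0, -0.0025], "twist": [0, 0, 0], "jaw": 0}, {"dp": [0, 0, -0.0025], "twist": [0, 0, 0], "jaw": 0}, {"dp": [0, 0, -0.0025], "twist": [0, 0, 0], "jaw": 0}, {"dp": [0, 0, -0.02], "twist": [0, 0, 0], "jaw": 0}, {"dp": [0, 0, -0.05], "twist": [0, 0, 0], "jaw": 0}, {"dp": [0, 0, -0.085], "twist": [0, 0, 0], "jaw": 0}, {"dp": [0, 0, -0.11], "twist": [0, 0, 0], "jaw": 0}, {"dp": [0, 0, -0.125], "twist": [0, 0, 0], "jaw": 0}, {"dp": [0, 0, -0.125], "twist": [0, 0, 0], "jaw": 0}, {"dp": [0, 0, -0.125], "twist": [0, 0, 0], "jaw": 0}]}}

```text
clock: 24.15
tcp_pos: [0.5091, -0.1055, 0.2633]
tcp_rot: [0.102, 2.632, 0.218]
force: [0.6, 0.3, -0.7]
opening: 0.0855
finger_force: 0.0
```

```bash
python3 placed.py p2
python3 - <<'E'
from tgt import *
# numeric check: mask of cap vs home-model silhouette
for n in('wrist','scene','top'):
    c=cam(n); Q=np.c_[xs,ys,a]
    for t,H in(('cap_narrow_mid',L),('cap_wide_mid',Rr)):
        for q in r.silhouettes(n,t)[:1]:
            mk=q['mask'].astype(float)
            def iou(h): m=render(c,parts(t),Q,H+a*(h-.053)); return np.minimum(m,mk).sum()/np.maximum(m,mk).sum()
            print(n,t,round(q['p'],2),'iou at h(mm)',{k:round(iou(k/1e3),3) for k in(-5,0,2,5,10,20)})
E
```

```text
[ 0.5088 -0.1053  0.2624] 24.2
MOVE dp [ 0.0001 -0.2244 -0.065 ] twist [ 9.25 28.49 -4.33] steps 4.7 3.5
wrist cap_narrow_mid 0.65 iou at h(mm) {-5: np.float64(0.933), 0: np.float64(0.97), 2: np.float64(0.956), 5: np.float64(0.924), 10: np.float64(0.865), 20: np.float64(0.753)}
wrist cap_wide_mid 0.7 iou at h(mm) {-5: np.float64(0.946), 0: np.float64(0.95), 2: np.float64(0.939), 5: np.float64(0.92), 10: np.float64(0.888), 20: np.float64(0.813)}
scene cap_narrow_mid 0.6 iou at h(mm) {-5: np.float64(0.843), 0: np.float64(0.9), 2: np.float64(0.903), 5: np.float64(0.876), 10: np.float64(0.805), 20: np.float64(0.667)}
scene cap_wide_mid 0.67 iou at h(mm) {-5: np.float64(0.84), 0: np.float64(0.919), 2: np.float64(0.922), 5: np.float64(0.895), 10: np.float64(0.817), 20: np.float64(0.689)}
top cap_narrow_mid 0.54 iou at h(mm) {-5: np.float64(0.858), 0: np.float64(0.886), 2: np.float64(0.888), 5: np.float64(0.898), 10: np.float64(0.893), 20: np.float64(0.85)}
top cap_wide_mid 0.58 iou at h(mm) {-5: np.float64(0.816), 0: np.float64(0.85), 2: np.float64(0.861), 5: np.float64(0.872), 10: np.float64(0.879), 20: np.float64(0.863)}
```

View pics/p2.png

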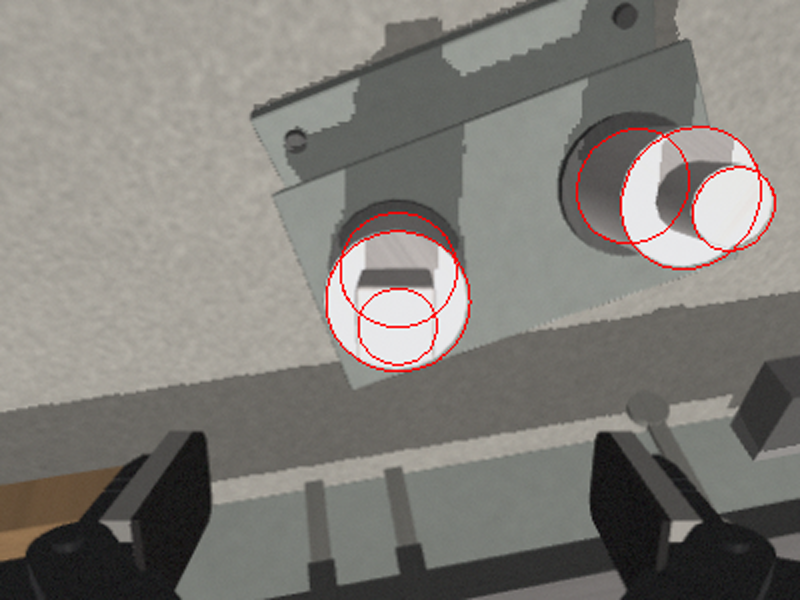

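Both caps match their home models: the wide one (square knob) at (398,300) and the narrow one at (695,195). The gripper is open and clear, so I'm handing in.

```bash
python3 -c "
from station import r
print(r.finish_job())"
```

```text
the job is handed in; nothing more can be done
None
```

I put the narrow cap on the left (thin) stem and the wide cap on the right (thick) stem, pushed each onto its shoulder, let go, and handed the job in at about 25 s; the hand-in gave no verdict, but the last camera check showed both caps home.

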